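Extractor first, then the saw

TASK

Get the workshop bench ready for cutting: on the grey control box, push the blue button (dust extractor) all the way down for a moment and let it come back up, then do the same with the green button (saw). Press one button at a time, and leave the red and the yellow button alone.

Things in the scene. Friction and masses are not known exactly. Their poses are not given: they have to be found in the camera images.
- extractor_top (a point): Blue round push-button, 40 mm across, in a round dark housing 56 mm across; this point is the centre of the cap's flat top, 84 mm above the bench when the button is up. Its z axis points up and the button goes straight down. It is one of four such buttons in a 2 by 2 pattern 90 mm apart on top of a fixed grey control box (240 x 200 x 60 mm); which colour sits where changes from start to start.
- saw_top (a point): Green round push-button, 40 mm across, in a round dark housing 56 mm across; this point is the centre of the cap's flat top, 84 mm above the bench when the button is up. Its z axis points up and the button goes straight down. It is one of four such buttons in a 2 by 2 pattern 90 mm apart on top of a fixed grey control box (240 x 200 x 60 mm); which colour sits where changes from start to start.
- stop_top (a point): Red round push-button, 40 mm across, in a round dark housing 56 mm across; this point is the centre of the cap's flat top, 84 mm above the bench when the button is up. Its z axis points up and the button goes straight down. Not to be pressed. It is one of four such buttons in a 2 by 2 pattern 90 mm apart on top of a fixed grey control box (240 x 200 x 60 mm); which colour sits where changes from start to start.
- lamp_top (a point): Yellow round push-button, 40 mm across, in a round dark housing 56 mm across; this point is the centre of the cap's flat top, 84 mm above the bench when the button is up. Its z axis points up and the button goes straight down. Not to be pressed. It is one of four such buttons in a 2 by 2 pattern 90 mm apart on top of a fixed grey control box (240 x 200 x 60 mm); which colour sits where changes from start to start.
- extractor (a joint): travel of the blue button in m: 0 when up, 0.008 when fully down. It springs back by itself; it starts to move at about 1.4 N and needs about 4.5 N to go fully down.
- saw (a joint): travel of the green button in m: 0 when up, 0.008 when fully down. It springs back by itself; it starts to move at about 1.4 N and needs about 4.5 N to go fully down.

How it is judged:
By the outcome, as a careful person would: the job done as asked, in the order asked, and still so for the second after the job is handed in, with the robot touching nothing.
It also fails if it takes over 32 s, if anything falls off the work surface, if the arm or the gripper's body presses on something with over 40 N, if the wrist force passes 120 N, or if a joint passes its speed limit or range.

ROBOT

A 6-joint arm with a two-finger parallel gripper is mounted at the origin on the work surface. World frame = base frame: x ahead of the robot, y to its left, z up, the work surface at z = 0. Lengths are in mm, angles in rad, forces in N, time in s.
With the tool pointing down it reaches from about 350 to 775 mm from the base axis. Payload 5.5 kg.
Tool frame: the origin (TCP) lies at the very end of the fingers, on their centre line; the grasp point (between the pads) lies 19 mm behind it; z points along the fingers, y is the line along which they close (so a half turn about z gives the same grasp; the last joint's range is limited). The gripper opens to 85 mm and grips with 20 to 120 N. Pads are 22 mm wide; open, the fingers measure 114 mm over their backs; the gripper's body (76 mm by 85 mm) begins 54 mm behind the grasp point. The pads swing forward as they close: fully open they stand 13 mm farther back than shut.
Start: joints at [-1.313, 0.313, 0.046, 1.304, 0, 1.431], TCP at [222.75, -530.146, 231.323] pointing down, gripper open.
Joint ranges: [-2.76, 2.76], [-0.86, 1.69], [-1.03, 1.26], [-2.2, 2.34], [-1.47, 1.5], [-3.14, 3.14]. Speed limits (rad/s): [2.57, 2.57, 3.14, 3.14, 3.14, 3.14].

INTERFACE

Orientations are given as [roll, pitch, yaw] about the fixed x, y, z axes, in that order (R = Rz(yaw) Ry(pitch) Rx(roll)).
In Python, from station import sensors, viewer, order gives the robot as it stands.
- The arm moves only by the tool jog_arm, never from a script. Its argument "rows" is a list of rows, each a list of 3 entries, a list of its own where there are three numbers: the shift along the tool's x, y, z in m, then the turn about the tool's z in degrees, then the gripper's target within -1 to 1 (fully open at 1, half-way at 0, shut at -1). A call has 1 to 8 rows; each row shifts and turns the commanded pose from where the row before left it, along the tool's axes as they then stand; what a row does not reach is not made up. A row lasts 1/10 s, in which the tool goes at most 50 mm and 8.59 degrees, less where a joint would pass 70% of its speed; a pose out of reach is approached as far as the arm can. A call is refused whole if a number of a shift passes 0.05 or a number of a turn 8.59, either way. A call with a gripper value outside its range is refused whole. The fingers move at their own pace and stop on an object; "grip_force" is the grip in N (left out, the last holds). Time passes only in rows, so rows that do not move let the fingers close. It gives the time, the measured TCP pose, the force, the opening and the grip force at its end, in the units of the state.
- sensors.read_state(): the state, without advancing time (a new reading comes with each control period).
- viewer.snapshot(name): name is "side" or "top"; returns a dict with "img" (480x640x3 uint8, red, green, blue), "z_map" (480x640 float32, mm along the optical axis (not along the pixel's ray), 0 where there is no reading), "fov_y" (degrees; the focal length in pixels is half the picture's height over the tangent of half this angle, whatever the lens; pixels are square), "cx", "cy" (the principal point, pixels), "dist_coeffs" ([k1, k2, p1, p2, k3] as OpenCV has them; the pictures are not rectified), "extrinsics" (4x4, takes a point from camera to world coordinates). Camera axes: x right, y down, z forward; pixel columns grow to the right and rows downward; lengths in mm; the calibration is good to about 2 mm. A picture is of the moment at which its call begins.
- order.sign_off(): hands the job in; it is judged then, once.
The state is a dict: "time": time; "joint_positions": joint angles; "joint_velocities": joint speeds; "joint_torque": joint torques, N m; "position": TCP position; "tool_rot": TCP orientation; "contact_force": force on the tool from outside, world axes, zero at the start; "torque": the same for the moment, N m; "width": finger opening in mm; "grasp_force": force on a finger pad.
Only numpy, scipy, OpenCV 4.12 (cv2) and the standard library are available. Lean on these libraries where they do the work, as an engineer would, in place of code of your own. Each camera call takes 0.05 s, during which the arm holds its last target. There are 200 camera calls.

## Working session

There is one attempt and no reset: what is moved stays moved. The work goes in short steps, Python scripts to look and compute and a tool call to move; the robot and the scene stay as the last step left them, time stands still between calls to the robot, and variables do not carry over. Pictures are saved under pics/ and viewed, at most 10 in all, crops included, and the job is handed in when it is done.

Besides the shell and the picture viewer there is one more tool, called after "Request:" as name(argument=value, ...), one argument or row to a line, values as JSON. jog_arm: Moves the arm, as the interface text tells. Its arguments: {"type":"object","properties":{"rows":{"type":"array","items":{"type":"array"}},"grip_force":{"type":"number"}},"required":["rows"]}

```bash
mkdir -p pics; cat > h.py <<'E'
import numpy as np, cv2
from station import sensors, viewer, order
def K(s):
    f=240/np.tan(np.radians(s["fov_y"])/2); return np.array([[f,0,s["cx"]],[0,f,s["cy"]],[0,0,1.]])
def ray(s,uv,z):
    p=cv2.undistortPoints(np.array([[uv]],float),K(s),np.array(s["dist_coeffs"],float))[0,0]
    T=np.array(s["extrinsics"]); d=T[:3,:3]@[p[0],p[1],1]; o=T[:3,3]
    return o+d*(z-o[2])/d[2]
def depthpt(s,uv):
    p=cv2.undistortPoints(np.array([[uv]],float),K(s),np.array(s["dist_coeffs"],float))[0,0]
    zz=s["z_map"][int(round(uv[1])),int(round(uv[0]))]; T=np.array(s["extrinsics"])
    return T[:3,:3]@(np.array([p[0],p[1],1])*zz)+T[:3,3]
R={"blue":(95,130),"green":(40,85),"yellow":(20,35),"red":(0,8)}
def blobs(s):
    hsv=cv2.cvtColor(s["img"],cv2.COLOR_RGB2HSV); out=[]
    for c,(a,b) in R.items():
        m=cv2.inRange(hsv,(a,110,60),(b,255,255))
        if c=="red": m|=cv2.inRange(hsv,(172,110,60),(180,255,255))
        n,l,st,ce=cv2.connectedComponentsWithStats(m)
        for i in range(1,n):
            if st[i,4]>60: out.append((c,st[i].tolist(),ce[i]))
    return out
E
python3 - <<'E'
from h import *
for n in("top","side"):
    s=viewer.snapshot(n); cv2.imwrite(f"pics/{n}0.png",s["img"][:,:,::-1])
    print(n,s["fov_y"],s["dist_coeffs"],np.round(s["extrinsics"],2).tolist())
    for c,st,ce in blobs(s): print(c,st,ce.round(1),ray(s,ce,84).round(1),depthpt(s,ce).round(1))
st=sensors.read_state(); print({k:np.round(v,3).tolist() for k,v in st.items()})
E
```

```text
top 52.79296627379234 [-0.1304291  0.         0.         0.         0.       ] [[0.0, -1.0, 0.08, 541.14], [-1.0, -0.0, -0.04, 55.44], [0.04, -0.08, -1.0, 760.47], [0.0, 0.0, 0.0, 1.0]]
blue [342, 245, 28, 29, 612] [355.2 258.7] [555.3 -24.1  84. ] [555.2 -23.9  86.2]
green [280, 313, 28, 28, 598] [293.6 326.4] [461.4  62.   84. ] [461.3  62.   83.7]
yellow [193, 242, 35, 36, 630] [209.7 259.2] [554.1 179.4  84. ] [555.  187.6  39. ]
yellow [278, 247, 28, 29, 624] [291.1 261.5] [551.3  65.8  84. ] [551.3  65.8  83.8]
red [345, 309, 28, 29, 622] [358.3 323.1] [465.4 -28.1  84. ] [465.3 -28.2  83.3]
side 48.3862738299727 [-0.02141939  0.          0.          0.          0.        ] [[0.93, -0.3, 0.21, 427.28], [-0.36, -0.73, 0.58, -358.17], [-0.02, -0.62, -0.79, 623.7], [0.0, 0.0, 0.0, 1.0]]
blue [312, 266, 33, 31, 817] [327.7 280.9] [554.  -24.7  84. ] [554.1 -24.6  84. ]
green [219, 238, 31, 28, 677] [234.3 251.5] [460.9  60.6  84. ] [460.9  60.7  83.9]
yellow [583, 68, 57, 54, 523] [614.6  94.3] [1118.5  136.6   84. ] [1179.7  180.4   36.2]
yellow [260, 175, 33, 23, 497] [275.8 186.5] [544.8 148.2  84. ] [554.2 188.6  41. ]
yellow [285, 216, 30, 27, 673] [299.6 228.9] [549.9  64.1  84. ] [549.9  64.   84.2]
red [241, 291, 35, 34, 901] [258.1 307.3] [465.1 -28.6  84. ] [465.1 -28.1  83.2]
{'time': 0.1, 'joint_positions': [-1.313, 0.314, 0.045, 1.304, -0.0, 1.431], 'joint_velocities': [0.0, -0.001, 0.002, 0.002, 0.002, -0.0], 'joint_torque': [0.002, -48.172, 29.925, 0.013, -0.0, -0.0], 'position': [222.625, -529.639, 230.495], 'tool_rot': [-3.14, -0.0, 0.398], 'contact_force': [0.662, -0.202, -0.14], 'torque': [-0.002, -0.006, -0.061], 'grasp_force': 0.0, 'width': 85.425}
```

View pics/top0.png

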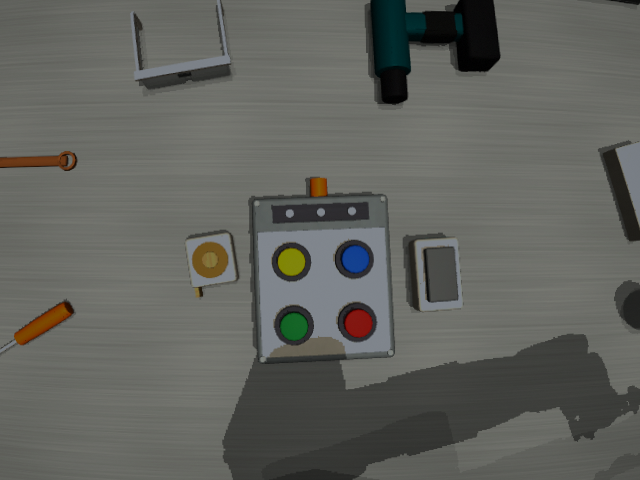

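View pics/side0.png

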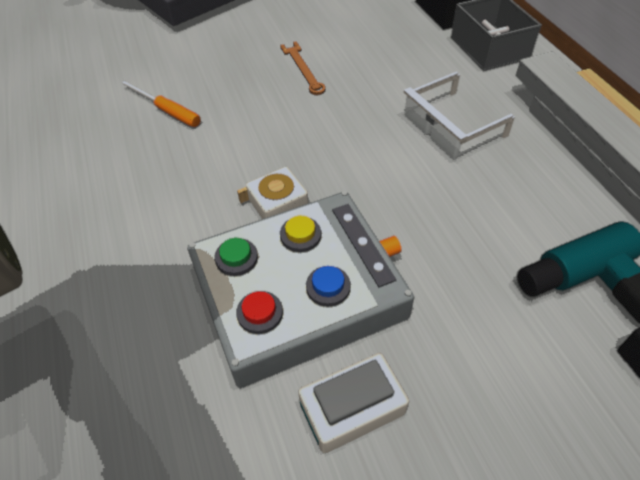

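The top view shows blue at (355,259), green at (294,326), yellow at (291,262) and red at (358,323). The side view agrees within 2 mm. All four sit at about 84 mm height and 90 mm apart. The yellow and orange blobs elsewhere are a tape measure and other clutter. My targets are blue at (554.6, -24.4) and green at (461.2, 61.3), so I'm going above blue with the gripper shut.

Request:
jog_arm(
  rows=[
    [[0.031,-0.021,0],0,-1],
    [[0.031,-0.021,0],0,-1],
    [[0.031,-0.021,0],0,-1],
    [[0.031,-0.021,0],0,-1],
    [[0.031,-0.021,0],0,-1],
    [[0.031,-0.021,0],0,-1],
    [[0.031,-0.021,0],0,-1],
    [[0.031,-0.021,0],0,-1],
  ],
  grip_force=20,
)

```text
time: 0.9
position: [386.7, -277.6, 231.0]
tool_rot: [-3.141, 0.0, 0.398]
contact_force: [0.2, -0.1, -0.8]
width: 0.3
grasp_force: 0.0
```

Request:
jog_arm(
  rows=[
    [[0.031,-0.021,0],0,-1],
    [[0.031,-0.021,0],0,-1],
    [[0.031,-0.021,0],0,-1],
    [[0.031,-0.021,0],0,-1],
    [[0.031,-0.021,0],0,-1],
    [[0.031,-0.021,0],0,-1],
    [[0.031,-0.021,0],0,-1],
    [[0,0,0],0,-1],
  ],
)

```text
time: 1.7
position: [530.9, -56.3, 230.6]
tool_rot: [-3.141, -0.0, 0.403]
contact_force: [-0.4, 0.4, -0.7]
width: -0.0
grasp_force: 0.0
```

```bash
cat >> h.py <<'E'
def go(t):
    st=sensors.read_state(); y=st["tool_rot"][2]; d=np.array(t)-st["position"]
    print(st["time"],np.round(st["position"],1),np.round(st["tool_rot"],3),"F",np.round(st["contact_force"],2),"w",st["width"])
    print("tool shift mm",np.round([d[0]*np.cos(y)+d[1]*np.sin(y),d[0]*np.sin(y)-d[1]*np.cos(y),-d[2]],1))
E
python3 -c "
from h import *
go([554.6,-24.4,104])"
```

```text
1.7 [530.9 -56.3 230.6] [-3.141 -0.     0.403] F [-0.41  0.36 -0.69] w -0.015054771236698615
tool shift mm [ 34.3 -20.  126.6]
```

Request:
jog_arm(
  rows=[
    [[0.017,-0.01,0],0,-1],
    [[0.017,-0.01,0.02],0,-1],
    [[0,0,0.03],0,-1],
    [[0,0,0.03],0,-1],
    [[0,0,0.03],0,-1],
    [[0,0,0.01],0,-1],
    [[0,0,0],0,-1],
    [[0,0,0],0,-1],
  ],
)

```text
time: 2.5
position: [553.5, -28.5, 112.3]
tool_rot: [3.141, -0.001, 0.397]
contact_force: [0.2, -0.6, 0.2]
width: 0.3
grasp_force: 0.0
```

```bash
python3 - <<'E'
from h import *
go([554.6,-24.4,84])
s=viewer.snapshot("side"); im=s["img"][130:370,180:500,::-1]
cv2.imwrite("pics/side1.png",cv2.resize(im,None,fx=2,fy=2))
E
```

```text
2.5 [553.5 -28.5 112.3] [ 3.141e+00 -1.000e-03  3.970e-01] F [ 0.21 -0.57  0.15] w 0.32645072192175706
tool shift mm [ 2.6 -3.4 28.3]
```

View pics/side1.png

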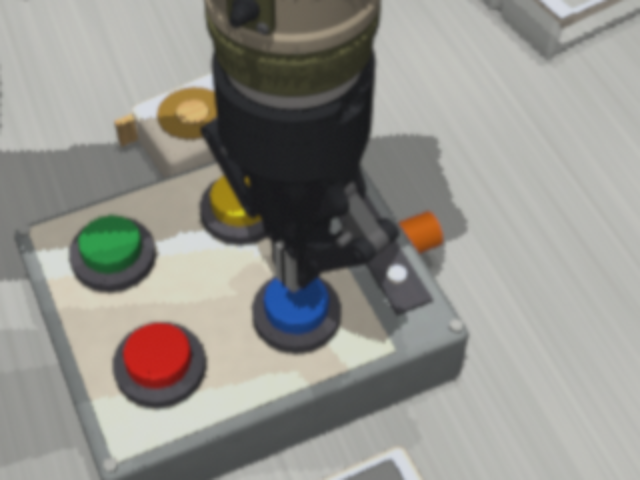

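The side crop shows the shut fingertips at about (290,280), just above the blue cap at (295,300). They are clear of yellow. I'll correct the sideways offset and go down until contact.

Request:
jog_arm(
  rows=[
    [[0.002,-0.003,0.01],0,-1],
    [[0,0,0.01],0,-1],
    [[0,0,0.004],0,-1],
    [[0,0,0],0,-1],
    [[0,0,0],0,-1],
  ],
)

```text
time: 3.05
position: [553.6, -24.4, 87.1]
tool_rot: [-3.141, 0.0, 0.398]
contact_force: [0.3, 0.1, -0.3]
width: -0.1
grasp_force: 0.0
```

Request:
jog_arm(
  rows=[
    [[0,0,0.002],0,-1],
    [[0,0,0.002],0,-1],
    [[0,0,0.002],0,-1],
    [[0,0,0],0,-1],
    [[0,0,0],0,-1],
  ],
)

```text
time: 3.55
position: [554.0, -24.5, 81.6]
tool_rot: [3.141, -0.001, 0.398]
contact_force: [0.8, -0.4, 2.4]
width: -0.2
grasp_force: 1.1
```

Request:
jog_arm(
  rows=[
    [[0,0,0.002],0,-1],
    [[0,0,0.002],0,-1],
    [[0,0,0],0,-1],
    [[0,0,0],0,-1],
  ],
)

```text
time: 3.95
position: [554.1, -24.6, 77.5]
tool_rot: [3.141, -0.001, 0.398]
contact_force: [1.4, -1.2, 4.1]
width: -0.2
grasp_force: 1.9
```

Request:
jog_arm(
  rows=[
    [[0,0,0.001],0,-1],
    [[0,0,0.001],0,-1],
    [[0,0,0],0,-1],
    [[0,0,0],0,-1],
  ],
)

```text
time: 4.35
position: [554.1, -24.6, 76.0]
tool_rot: [3.141, -0.001, 0.398]
contact_force: [-0.3, -0.0, 8.2]
width: -0.2
grasp_force: 4.0
```

Request:
jog_arm(
  rows=[
    [[0,0,0.001],0,-1],
    [[0,0,0],0,-1],
    [[0,0,0],0,-1],
  ],
)

```text
time: 4.65
position: [554.1, -24.6, 75.9]
tool_rot: [3.14, -0.001, 0.398]
contact_force: [-3.0, 0.4, 14.3]
width: 0.4
grasp_force: 7.0
```

Blue has bottomed out: z stopped at 76 and the force rose to 14 N. Now I'm lifting off.

Request:
jog_arm(
  rows=[
    [[0,0,-0.005],0,-1],
    [[0,0,-0.01],0,-1],
    [[0,0,-0.02],0,-1],
    [[0,0,-0.02],0,-1],
    [[0,0,0],0,-1],
    [[0,0,0],0,-1],
  ],
)

```text
time: 5.25
position: [553.4, -24.4, 129.0]
tool_rot: [-3.141, 0.0, 0.398]
contact_force: [-0.7, -0.4, -1.7]
width: -0.2
grasp_force: 0.0
```

```bash
python3 - <<'E'
from h import *
go([461.2,61.3,130])
for n in ("side","top"):
    s=viewer.snapshot(n)
    for c,st,ce in blobs(s): print(n,c,st[4],ce.round(1),depthpt(s,ce).round(1))
E
```

```text
5.25 [553.4 -24.4 129. ] [-3.141  0.     0.398] F [-0.67 -0.42 -1.67] w -0.18725252223728622
tool shift mm [ -51.8 -114.7   -1. ]
side blue 813 [327.7 281.1] [554.1 -24.6  83.3]
side green 684 [234.5 251.6] [461.1  60.6  83.6]
side yellow 506 [614.3  94.1] [1179.5  181.1   36.3]
side yellow 288 [270.2 187.4] [545.9 190.   40.9]
side yellow 523 [297.3 230.8] [546.2  62.8  83.5]
side red 908 [258.2 307.3] [465.1 -28.8  84.4]
top green 591 [293.9 326.5] [461.3  61.6  84.9]
top yellow 660 [207.6 258.8] [555.5 190.6  40. ]
top yellow 622 [291.  261.5] [551.3  65.8  83.9]
top red 371 [353.3 322.6] [466.4 -20.8  86.2]
```

Blue is back up (83–84 mm). Next is green.

Request:
jog_arm(
  rows=[
    [[-0.013,-0.029,0],0,-1],
    [[-0.013,-0.029,0],0,-1],
    [[-0.013,-0.029,0],0,-1],
    [[-0.013,-0.028,0],0,-1],
    [[0,0,0.01],0,-1],
    [[0,0,0.01],0,-1],
    [[0,0,0],0,-1],
    [[0,0,0],0,-1],
  ],
)

```text
time: 6.15
position: [461.4, 60.9, 108.5]
tool_rot: [-3.141, 0.001, 0.397]
contact_force: [0.0, 0.0, 0.2]
width: -0.0
grasp_force: 0.0
```

```bash
python3 - <<'E'
from h import *
go([461.2,61.3,84])
E
```

```text
6.15 [461.4  60.9 108.5] [-3.141e+00  1.000e-03  3.970e-01] F [0.02 0.02 0.23] w -0.015894091373509073
tool shift mm [-0.  -0.5 24.5]
```

Request:
jog_arm(
  rows=[
    [[0,0,0.01],0,-1],
    [[0,0,0.01],0,-1],
    [[0,0,0.002],0,-1],
    [[0,0,0.002],0,-1],
    [[0,0,0.002],0,-1],
    [[0,0,0.002],0,-1],
    [[0,0,0],0,-1],
    [[0,0,0],0,-1],
  ],
)

```text
time: 6.95
position: [461.2, 61.4, 81.5]
tool_rot: [3.141, -0.0, 0.398]
contact_force: [-0.5, -0.9, 2.2]
width: -0.2
grasp_force: 1.1
```

Request:
jog_arm(
  rows=[
    [[0,0,0.002],0,-1],
    [[0,0,0.002],0,-1],
    [[0,0,0],0,-1],
    [[0,0,0],0,-1],
  ],
)

```text
time: 7.35
position: [461.4, 61.4, 77.4]
tool_rot: [3.141, -0.0, 0.398]
contact_force: [-1.0, -0.1, 4.4]
width: -0.3
grasp_force: 1.9
```

Request:
jog_arm(
  rows=[
    [[0,0,0.001],0,-1],
    [[0,0,0],0,-1],
    [[0,0,0],0,-1],
  ],
)

```text
time: 7.65
position: [461.4, 61.4, 76.4]
tool_rot: [3.141, -0.0, 0.398]
contact_force: [-0.7, -1.0, 3.3]
width: 0.0
grasp_force: 2.1
```

Request:
jog_arm(
  rows=[
    [[0,0,0.001],0,-1],
    [[0,0,0.001],0,-1],
    [[0,0,0],0,-1],
    [[0,0,0],0,-1],
  ],
)

```text
time: 8.05
position: [461.5, 61.4, 75.8]
tool_rot: [3.141, -0.001, 0.398]
contact_force: [-5.7, -0.3, 17.0]
width: 0.2
grasp_force: 8.7
```

Green has bottomed out too (17 N, z 75.8). Lifting off.

Request:
jog_arm(
  rows=[
    [[0,0,-0.005],0,-1],
    [[0,0,-0.01],0,-1],
    [[0,0,-0.02],0,-1],
    [[0,0,-0.03],0,-1],
    [[0,0,-0.03],0,-1],
    [[0,0,0],0,-1],
    [[0,0,0],0,-1],
    [[0,0,0],0,-1],
  ],
)

```text
time: 8.85
position: [460.5, 61.5, 168.3]
tool_rot: [-3.141, 0.002, 0.398]
contact_force: [-0.1, -0.6, -0.1]
width: -0.1
grasp_force: 0.0
```

```bash
python3 - <<'E'
from h import *
go([461.2,61.3,84])
s=viewer.snapshot("side")
for c,st,ce in blobs(s): print(c,st[4],ce.round(1),depthpt(s,ce).round(1))
E
```

```text
8.85 [460.5  61.5 168.3] [-3.141e+00  2.000e-03  3.980e-01] F [-0.13 -0.56 -0.07] w -0.061431265222634264
tool shift mm [ 0.6  0.5 84.3]
blue 815 [327.7 280.9] [554.  -24.6  83.9]
green 682 [234.5 251.7] [461.1  59.9  84.4]
yellow 505 [614.4  94.2] [1180.   181.1   35.9]
yellow 448 [275.7 186.5] [554.1 188.7  40.9]
yellow 683 [299.5 228.9] [549.2  62.4  86.4]
red 906 [258.1 307.2] [465.  -29.4  85.5]
```

All the buttons are up and the robot is clear of everything.

```bash
python3 -c "
from h import *
print(order.sign_off())"
```

```text
the job is handed in; nothing more can be done
None
```

I pressed the blue button and then the green one fully down, each came back up, red and yellow were never touched, and the job was handed in at about 9 s.

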